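# Fetch the spare oxygen sensor from its slide-lid case

### The job

Open the grey sensor case that leans in its carrying stand: lift the ribbed end of the white lid up over the end lip, then slide the lid straight out of its grooves and lay it flat, rib up, on the open bench. Take the oxygen sensor out of the case and lay it gently in the steel tray, lying flat with its whole length inside. Leave the bottle, the beaker and the steel blanking plug where they are.

Things in the scene. Friction and masses are not known exactly. Their poses are not given: they have to be found in the camera images.
- case: Grey plastic case, 90 x 220 x 56 mm, fixed in a stand on a 30 degree slope, its lid facing up and away from the robot. Origin: centre of its underside. x: across, down the slope; y: along it, level, towards the open end where the lid comes out (about the robot's left); z: out through the lid, square to the slope. Cavity 66 mm wide (x = +-33), floor at z = 5; end wall inside y = -104.
- case_lip (a point): Middle of the top of the end lip, at (0, 107, 43.5) mm in the case. The lip, 6 mm thick (y = 104 to 110), stands 3.5 mm above the groove floor on which the lid lies (z = 40) and stops the lid's end; axes as the case's.
- case_rails (a point): Where the rails over the grooves end, at (0, 20, 51) mm in the case; axes as the case's. The rails run from y = -110 to +20 only, underside z = 51, top z = 56, x = +-33 to +-45: under them the 5 mm lid has 6 mm of play up and down. In front of y = 20 the lid is open above, with cheeks no higher than the lid. Cheeks at x = +-40 guide the lid's sides.
- case_saddle (a point): Bottom of the notch of the saddle block nearer the open end, at (0, 18, 20) mm in the case; axes as the case's. The other is at y = -65. Each black block is 10 mm long (y); its notch, 14 mm wide and 8 mm deep, carries the sensor's stem. Between the two (y = -60 to +13) there is free room beside the stem down to the floor (z = 5).
- stand: Steel carrying stand, fixed. Origin: on the bench below its middle; y as the case's, z up, x away from the robot at yaw 0. Case origin at (-20, 0, 41) mm. Base x = -90 to 75, y = +-126. A level carrying handle (17 mm grip) runs along y over the lid at x = -3, z = 217, uprights at x = -78: it bars a tool pointing straight down, not one tilted square to the lid (body away from the robot).
- lid: White plastic sliding lid, 77 x 205 x 5 mm, 65 to 110 g, loose in the grooves. Origin: centre of its underside; x across, y along towards its ribbed end, z up. A cross rib for the fingers stands on top at y = 85: 12 mm thick (y), 46 mm long (x), 18 mm high. Closed, it lies parallel to the case with its origin at about (1.5, 0, 40) mm in the case; it has 3 mm of play sideways, 3 mm lengthwise.
- lid_rib (a point): Middle of the top of the lid's rib (85 mm from the lid's middle, 23 mm above its underside); axes as the lid's.
- lid_end (a point): Middle of the lower edge of the lid's ribbed end (102.5 mm from the lid's middle); axes as the lid's.
- sensor: Stainless oxygen sensor, 80 to 130 g, in the case's saddles, hidden by the lid at first. Its axis is its y: stem 12 mm thick from y = -60 (tip) to 60, hexagon nut 22 mm over flats to 72, black head 19 mm thick and plug to 106. Origin: on the axis, mid-stem; balance at y = 35. In the case: parallel to the case's y, head to the open end, origin at x = 1, z = 26, y = -33 to -13 mm in the case.
- sensor_tip (a point): Centre of the sensor's tip end (y = -60 mm on the sensor).
- sensor_head (a point): Centre of the sensor's plug end (y = 106 mm on the sensor).
- tray: Steel instrument tray with a dark rubber liner, 270 x 150 mm outside, walls 4 mm thick and 28 mm high, fixed on the bench right of the stand. Origin: centre of its underside; x along its length, about away from the robot; the liner's top, 7 mm up, is the inner floor (262 x 142 mm).
- bottle: Bystander: small glass bottle with a blue cap, 56 mm thick, 100 mm high, upright. Origin: centre of its underside.
- beaker: Bystander: glass beaker, 60 mm across the rim, 75 mm high, upright. Origin: centre of its underside.
- plug: Bystander: steel blanking plug standing on its 34 mm head, 48 mm high. Origin: centre of its underside.
Not all that is in view belongs to the job. Of the things like the lid, leave any that is green; of the rest the larger one is meant.

How it is judged (in metres and radians):
On the way, in this order (a step that is already met when the one before it is completed fails the run):
1. the lid's ribbed end is lifted above the end lip, the lid not yet slid out (z of lid_end in the frame of case between 0.0435 and 0.07 m and y of lid_end in the frame of case between 0.08 and 0.112 m), for 0.1 s.
2. the lid is slid 95 mm out of the open end, its rear still in the grooves (y of lid in the frame of case between 0.095 and 0.122 m and x of lid in the frame of case between -0.015 and 0.015 m and z of lid in the frame of case between 0.03 and 0.075 m), for 0.05 s.
At the end, for the whole second after the job is handed in: The lid lies at rest on the bench itself, rib up (underside under 4 mm above the bench, level within 0.06 rad). The sensor lies at rest in the tray, both ends inside its walls, near the floor (tip centre under 22 mm, plug-end centre under 30 mm above the tray's underside) (height (world z) of lid below 0.004 m and angle between lid's own z axis and vertical below 0.06 rad and linear speed of each of lid, sensor below 0.02 m/s and x of sensor_tip in the frame of tray between -0.13 and 0.13 m and y of sensor_tip in the frame of tray between -0.07 and 0.07 m and z of sensor_tip in the frame of tray between 0.006 and 0.022 m and x of sensor_head in the frame of tray between -0.13 and 0.13 m and y of sensor_head in the frame of tray between -0.07 and 0.07 m and z of sensor_head in the frame of tray between 0.006 and 0.03 m); the robot touches nothing.
It fails at once if the sensor is dropped: it falls, not held, faster than 0.5 m/s (a fall of about 13 mm) (linear speed of sensor above 0.5 m/s and contact force between sensor and the fingers below 0.1 N).
It fails at once if the sensor is pressed into the tray with more than 40 N (contact force between sensor and tray above 40 N).
It fails at once if the bottle, beaker or blanking plug is moved by more than 15 mm (distance of any of bottle, beaker, plug from where it was at the start of the episode above 0.015 m).
It also fails if it takes over 64 s, if anything falls off the work surface, if the arm or the gripper's body presses on something with over 40 N, if the wrist force passes 120 N, or if a joint passes its speed limit or range.

### The arm

A 6-joint arm with a two-finger parallel gripper is mounted at the origin on the work surface. World frame = base frame: x ahead of the robot, y to its left, z up, the work surface at z = 0. Lengths are in mm, angles in rad, forces in N, time in s.
With the tool pointing down it reaches from about 400 to 925 mm from the base axis. Payload 12.5 kg.
Tool frame: the origin (TCP) lies between the finger pads, 19 mm behind the fingertips; this is the grasp point; z points along the fingers, y is the line along which they close (so a half turn about z gives the same grasp; the last joint's range is limited). The gripper opens to 95 mm and grips with 3 to 60 N. Pads are 20 mm wide; open, the fingers measure 119 mm over their backs; the gripper's body (75 mm by 180 mm) begins 59 mm behind the grasp point.
Start: joints at [-1.276, 0.491, 1.559, -0, 1.092, -0.106], TCP at [243.87, -575.475, 233.461] pointing down, gripper open.
Joint ranges: [-3.1, 3.1], [-0.84, 2.19], [0.05, 2.79], [-1.13, 4.28], [0.06, 2.93], [-2.69, 2.69]. Speed limits (rad/s): [2.22, 2.22, 2.79, 3.14, 3.14, 3.14].

### API

Orientations are given as [roll, pitch, yaw] about the fixed x, y, z axes, in that order (R = Rz(yaw) Ry(pitch) Rx(roll)).
In Python, from cell import env gives the robot as it stands. The module is installed in compiled form; this text tells all that it offers.
- The arm moves only by the tool drive_tool, never from a script. Its argument "rows" is a list that holds one entry, the list of rows, each a list of 7 numbers: the shift along the tool's x, y, z scaled (see below), then the turn, a rotation vector about the tool's x, y, z scaled (see below), then the opening, from 0 (shut) to 1 (fully open). In form: [[[tx, ty, tz, ax, ay, az, jaw], ...]]. A call has 1 to 5 rows; each row shifts and turns the commanded pose from where the row before left it, along the tool's axes as they then stand; what a row does not reach is not made up. The controller multiplies each number of a shift by 250 mm and each number of a turn by 180 degrees. A row lasts 1/8 s, in which the tool goes at most 62.5 mm and 10.7 degrees, less where a joint would pass 70% of its speed; a pose out of reach is approached as far as the arm can. A call with a number of a shift or a turn outside -1 to 1 is refused whole. A call with a gripper value outside its range is refused whole. The fingers move at their own pace and stop on an object; the grip force is fixed at half the most. Time passes only in rows, so rows that do not move let the fingers close. It gives the time, the measured TCP pose, the force, the opening and the grip force at its end, in the units of the state.
- env.state(): the state, without advancing time (a new reading comes with each control period).
- env.read_camera(name): name is "side" or "top" or "wrist"; returns a dict with "color" (420x560x3 uint8, blue, green, red), "camera_matrix" (3x3 intrinsics, pixels), "pose" (4x4, takes a point from camera to world coordinates). Camera axes: x right, y up, looking along -z (the intrinsics and any distortion apply to the point x, -y, -z); pixel columns grow to the right and rows downward; lengths in mm; the calibration is good to about 2 mm. A picture is of the moment at which its call begins. There is no depth.
- env.job_done(): hands the job in; it is judged then, once.
Trained networks look in a picture, given as the dict that the camera call returned (one of the last four; its "shot" number tells which), for a name from the list of things; names that differ only in an ending like _2 or _b are one class to them, and where a whole thing is asked for, a point or a joint stands for the part that bears it (a point fixed in the world has none). Each returns a list of dicts, best first, with "score" (0 to 1); they miss things now and then, are a little off and sometimes report something else, mostly with a low value. They report only what shows in the picture. A call takes as long as a camera call. They do not tell look-alikes from the thing itself.
- env.search_frame(name, picture): "at" ([x, y, z] in mm, in the coordinates of the camera as it stood for that picture, good to about 4 mm: the middle of the surface that is visible of it).
- env.place_of(name, picture): "at" ([x, y, z] in mm, in the coordinates of the camera as it stood for that picture, good to about 4 mm: a listed point, or the origin of a listed thing).
The state is a dict: "t": time; "joints": joint angles; "qvel": joint speeds; "tau": joint torques, N m; "eef_pos": TCP position; "tcp_rot": TCP orientation; "ft_force": force on the tool from outside, world axes, zero at the start; "moment": the same for the moment, N m; "opening": opening from 0.0 (shut) to 1.0 (fully open); "grip_force": force on a finger pad.
Only numpy, scipy, OpenCV 4.12 (cv2) and the standard library are available. Lean on these libraries where they do the work, as an engineer would, in place of code of your own. Each camera call takes 0.05 s, during which the arm holds its last target. There are 200 camera calls.

## Working session

There is one attempt and no reset: what is moved stays moved. The work goes in short steps, Python scripts to look and compute and a tool call to move; the robot and the scene stay as the last step left them, time stands still between calls to the robot, and variables do not carry over. Pictures are saved under pics/ and viewed, at most 10 in all, crops included, and the job is handed in when it is done.

Besides the shell and the picture viewer there is one more tool, called after ">>>" as name([rows], argument=value, ...), one row to a line, values as JSON. drive_tool: Moves the arm, as the interface text tells. Its arguments: {"type":"object","properties":{"rows":{"type":"array","items":{"type":"array","items":{"type":"array","items":{"type":"number","minimum":-1,"maximum":1}}}}},"required":["rows"]}

```bash
mkdir -p pics; ls; cat > h.py <<'E'
import numpy as np, cv2
from cell import env
from scipy.spatial.transform import Rotation as R
def w(p,at): return (np.array(p['pose'])@np.r_[at,1])[:3]
def look(cam,names,save=None):
    p=env.read_camera(cam)
    if save: cv2.imwrite('pics/'+save,p['color'])
    for n in names:
        for f in (env.place_of,env.search_frame):
            for d in f(n,p)[:3]:
                a=np.array(d['at']); K=np.array(p['camera_matrix']); q=K@[a[0],-a[1],-a[2]]
                print(cam,n,f.__name__[:5],round(d['score'],2),w(p,a).round(1),(q[:2]/q[2]).round())
    return p
E
python3 - <<'E'
from h import *
a=[]
for c in ('top','side'):
    a.append(look(c,['case','case_lip','case_rails','lid','lid_rib','lid_end','stand','tray','bottle','beaker','plug'])['color'])
cv2.imwrite('pics/a.png',cv2.resize(np.vstack(a),(800,1200))[:600]);cv2.imwrite('pics/b.png',cv2.resize(np.vstack(a),(800,1200))[600:])
print(env.state())
E
```

```text
pics
top case call 0.91 [505.4 -42.8  38.7] [283. 199.]
top case call 0.7 [490.3 -61.1  84.3] [290. 203.]
top case_lip call 0.91 [487.3 -56.9  82.8] [288. 204.]
top case_lip call 0.45 [485.2 -44.2  68. ] [283. 205.]
top case_rails call 0.86 [530.8 -25.1  82.5] [276. 188.]
top case_rails call 0.64 [489.5 -62.9  83.1] [290. 203.]
top lid call 0.89 [ 234.7 -260.5   10.9] [359. 299.]
top lid call 0.63 [528.  -41.5  67.7] [283. 189.]
top lid call 0.6 [717.3 -53.1  11.9] [288. 127.]
top lid call 0.96 [718.7 -46.9  11.2] [286. 127.]
top lid call 0.79 [522.1 -26.5  82.7] [277. 191.]
top lid call 0.62 [ 289.5 -216.5   19.3] [344. 279.]
top lid_rib call 0.9 [ 296.  -197.8   -3.4] [336. 276.]
top lid_rib call 0.81 [542.8  41.5  90.6] [252. 182.]
top lid_rib call 0.7 [729.3   8.2  -5.1] [268. 125.]
top lid_rib call 0.93 [520.4 -22.9  81.4] [276. 191.]
top lid_rib call 0.93 [717.4 -49.5   5.5] [287. 128.]
top lid_rib call 0.75 [ 285.8 -211.3   20.5] [342. 280.]
top lid_end call 0.97 [731.6  18.4  12.8] [264. 122.]
top lid_end call 0.8 [ 311.4 -182.7   19.3] [332. 270.]
top lid_end call 0.72 [529.
[... 2776 characters left out ...]
  17.9] [ 98. 299.]
{'t': 2.3, 'joints': array([-1.27559569e+00,  4.90878885e-01,  1.55889581e+00,  1.62985369e-05,
        1.09168769e+00, -1.05600184e-01]), 'qvel': array([2.26646353e-03, 7.02833598e-04, 9.46043125e-04, 1.13356870e-03,
       1.74071161e-04, 8.33647257e-05]), 'tau': array([ 9.19234917e-04, -6.12461114e+01, -2.58429909e+01,  6.93247025e-02,
        4.45714546e-02, -3.95617883e-05]), 'eef_pos': array([ 243.87756373, -575.4774108 ,  233.47551324]), 'tcp_rot': array([ 3.14146159e+00, -6.53134262e-07,  4.00793304e-01]), 'ft_force': array([0.72765962, 0.03689234, 0.31354612]), 'moment': array([0.01246431, 0.0016703 , 0.0238476 ]), 'grip_force': 0.0, 'opening': 1.000013129547821}
```

View pics/a.png

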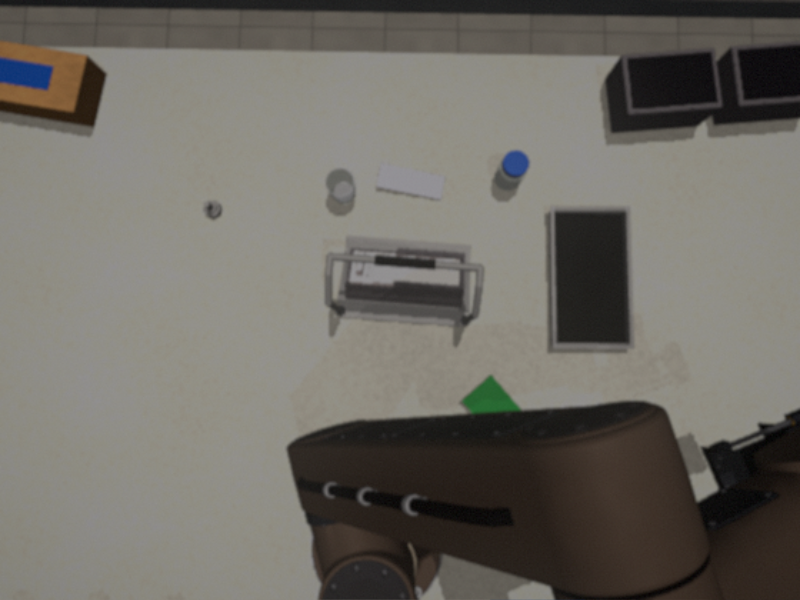

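View pics/b.png

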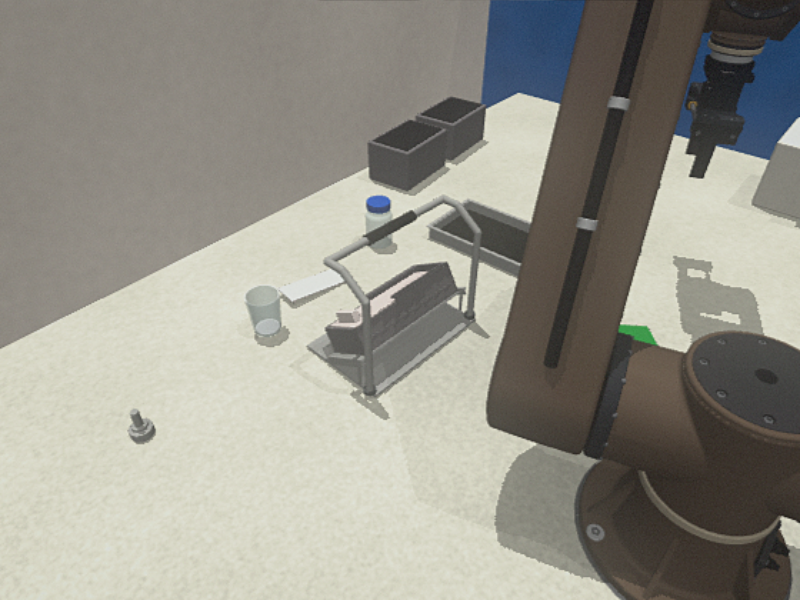

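The lid meant is the white one in the stand: its rib is at top (355,268) and side (347,315). The green plate at top (490,395) must be left, and the loose white plate at top (410,182) is smaller. Next I fit the stand pose, plan the approach, and crop in on the lid to confirm.

```bash
cat >> h.py <<'E'
from scipy.optimize import least_squares
PT={'case':(0,0,0),'case_lip':(0,107,43.5),'case_rails':(0,20,51),'lid':(1.5,0,40),'lid_rib':(1.5,85,63),'lid_end':(1.5,102.5,40),'case_saddle':(0,18,20)}
T=R.from_euler('y',30,degrees=True)
def case2w(q,p): return R.from_euler('z',q[2]).apply(T.apply(p)+[-20,0,41])+[q[0],q[1],0]
def fit(obs):
    P=np.array([PT[n] for n,_ in obs]); O=np.array([o for _,o in obs])
    r=least_squares(lambda q:(case2w(q,P)-O).ravel(),[520,-43,-.05],loss='soft_l1',f_scale=3,x_scale=[1,1,.01])
    print('fit',r.x.round(3)); print(r.fun.reshape(-1,3).round(1).tolist()); return r.x
def plan(p1,R1,jaw,n=None,p0=None,R0=None):
    s=env.state()
    p0=s['eef_pos'] if p0 is None else np.array(p0,float); R0=R.from_euler('xyz',s['tcp_rot']) if R0 is None else R0
    d=(R0.inv()*R1).as_rotvec(); L=np.linalg.norm(np.array(p1)-p0)
    n=n or int(max(np.ceil(L/60),np.ceil(np.degrees(np.linalg.norm(d))/10.5),1))
    t=(d/np.pi/n).round(4); Rc=R0; pc=p0.copy(); out=[]
    for i in range(n):
        g=p0+(np.array(p1)-p0)*(i+1)/n
        sh=(Rc.inv().apply(g-pc)/250).round(3); pc=pc+Rc.apply(sh*250); Rc=Rc*R.from_rotvec(t*np.pi)
        out.append([*sh.tolist(),*t.round(4).tolist(),jaw])
    for i in range(0,n,5): print(out[i:i+5])
    return pc,Rc
def toolR(q,yaw,tilt):  # closing line set by yaw about the tool axis, tilt (deg) of the body away from robot
    return R.from_euler('z',q[2])*R.from_euler('y',tilt,degrees=True)*R.from_euler('xyz',[np.pi,0,yaw])
E
python3 - <<'E'
from h import *
obs=[('case',(505.4,-42.8,38.7)),('case',(503.8,-42.3,43.5)),('case_lip',(530.7,60.1,77.6)),('case_rails',(530.8,-25.1,82.5)),('case_rails',(530.5,-26.8,85.6)),('lid',(522,-46.5,78.6)),('lid_rib',(542.8,41.5,90.6)),('lid_rib',(540.6,42,97.4)),('lid_end',(529.8,60.5,73.6)),('lid_end',(525.6,60.1,70.1))]
q=fit(obs)
rib=case2w(q,np.array([1.5,85,66.])); n=case2w(q,np.array([0,0,1.]))-case2w(q,np.array([0,0,0.])); print(rib,n)
R1=toolR(q,0,30); print(R1.as_matrix().round(2))
s=env.state()
p,r=plan([560,-120,400],R1,0.5)
plan(rib+n*150,R1,0.5,p0=p,R0=r)
im=cv2.imread('pics/b.png')[200:420,280:500]; cv2.imwrite('pics/c.png',cv2.resize(im,None,fx=2.6,fy=2.6,interpolation=cv2.INTER_CUBIC))
E
```

```text
fit [ 5.23906e+02 -4.39660e+01 -4.30000e-02]
[[-1.5, -0.3, 2.3], [0.1, -0.8, -2.5], [-0.4, 2.8, 1.1], [-0.5, 0.9, 2.7], [-0.2, 2.6, -0.4], [3.2, 2.5, -3.7], [-2.4, -1.1, 4.2], [-0.2, -1.6, -2.6], [-0.1, -2.1, 1.3], [4.1, -1.7, 4.8]]
[541.88014932  40.33346244  97.40767665] [ 0.49952894 -0.02169873  0.8660254 ]
[[ 0.87 -0.04 -0.5 ]
 [-0.04 -1.    0.02]
 [-0.5   0.   -0.87]]
[[0.188, -0.118, -0.067, 0.0037, -0.0164, 0.0138, 0.5], [0.178, -0.128, -0.074, 0.0037, -0.0164, 0.0138, 0.5], [0.169, -0.135, -0.082, 0.0037, -0.0164, 0.0138, 0.5], [0.158, -0.144, -0.089, 0.0037, -0.0164, 0.0138, 0.5], [0.147, -0.151, -0.095, 0.0037, -0.0164, 0.0138, 0.5]]
[[0.136, -0.159, -0.101, 0.0037, -0.0164, 0.0138, 0.5], [0.123, -0.165, -0.105, 0.0037, -0.0164, 0.0138, 0.5], [0.11, -0.172, -0.109, 0.0037, -0.0164, 0.0138, 0.5], [0.097, -0.178, -0.113, 0.0037, -0.0164, 0.0138, 0.5], [0.083, -0.183, -0.115, 0.0037, -0.0164, 0.0138, 0.5]]
[[0.104, -0.127, 0.1, 0.0, 0.0, 0.0, 0.5], [0.104, -0.128, 0.099, 0.0, 0.0, 0.0, 0.5], [0.103, -0.127, 0.1, 0.0, 0.0, 0.0, 0.5], [0.104, -0.128, 0.099, 0.0, 0.0, 0.0, 0.5], [0.104, -0.127, 0.1, 0.0, 0.0, 0.0, 0.5]]
```

View pics/c.png

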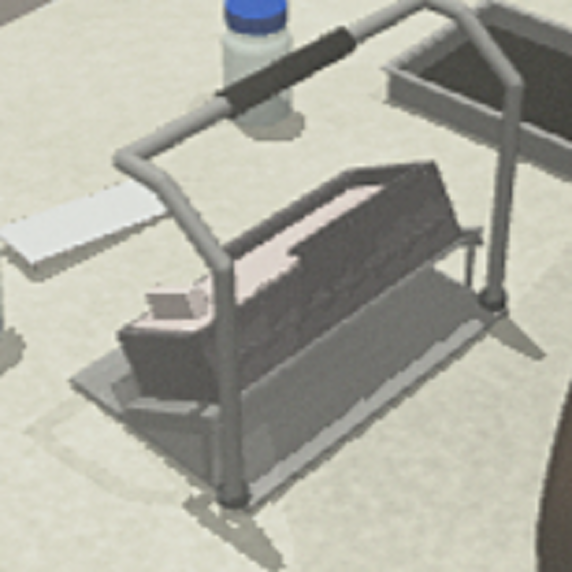

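The crop shows the white lid in the grey case, with its rib at (180,300) near the open end. The smaller loose plate is at (80,225), and the handle runs over the lid. I approach now.

>>> drive_tool([
  [[0.188,-0.118,-0.067,0.0037,-0.0164,0.0138,0.5],[0.178,-0.128,-0.074,0.0037,-0.0164,0.0138,0.5],[0.169,-0.135,-0.082,0.0037,-0.0164,0.0138,0.5],[0.158,-0.144,-0.089,0.0037,-0.0164,0.0138,0.5],[0.147,-0.151,-0.095,0.0037,-0.0164,0.0138,0.5]],
])

```text
t: 2.92
eef_pos: [402.6, -346.2, 317.5]
tcp_rot: [-3.112, 0.263, 0.185]
ft_force: [0.4, 0.1, -1.1]
opening: 0.539
grip_force: 0.0
```

>>> drive_tool([
  [[0.136,-0.159,-0.101,0.0037,-0.0164,0.0138,0.5],[0.123,-0.165,-0.105,0.0037,-0.0164,0.0138,0.5],[0.11,-0.172,-0.109,0.0037,-0.0164,0.0138,0.5],[0.097,-0.178,-0.113,0.0037,-0.0164,0.0138,0.5],[0.083,-0.183,-0.115,0.0037,-0.0164,0.0138,0.5]],
])

```text
t: 3.55
eef_pos: [560.7, -118.2, 400.7]
tcp_rot: [3.141, 0.525, -0.045]
ft_force: [0.1, 0.3, -0.0]
opening: 0.502
grip_force: 0.0
```

```bash
python3 - <<'E'
from h import *
q=[523.906,-43.966,-.043]
rib=case2w(q,np.array([1.5,85,66.])); n=case2w(q,np.array([0,0,1.]))-case2w(q,np.array([0,0,0.]))
s=env.state(); print(s['t'],s['eef_pos'].round(1),s['tcp_rot'].round(3),s['joints'].round(2),R.from_euler('xyz',s['tcp_rot']).as_matrix().round(2))
plan(rib+n*150,toolR(q,0,30),0.5)
E
```

```text
3.55 [ 560.7 -118.2  400.7] [ 3.141  0.525 -0.045] [-0.27  0.52  1.16 -0.12  1.98  1.32] [[ 0.86 -0.04 -0.5 ]
 [-0.04 -1.    0.02]
 [-0.5   0.   -0.87]]
[[0.129, -0.158, 0.125, 0.0, 0.0001, -0.0001, 0.5], [0.13, -0.158, 0.126, 0.0, 0.0001, -0.0001, 0.5], [0.129, -0.157, 0.125, 0.0, 0.0001, -0.0001, 0.5], [0.13, -0.158, 0.125, 0.0, 0.0001, -0.0001, 0.5]]
```

>>> drive_tool([
  [[0.13,-0.158,0.125,0,0,0,0.5],[0.13,-0.158,0.125,0,0,0,0.5],[0.13,-0.157,0.125,0,0,0,0.5],[0.13,-0.158,0.125,0,0,0,0.5],[0,0,0,0,0,0,0.5]],
])

```text
t: 4.18
eef_pos: [616.0, 38.0, 223.2]
tcp_rot: [-3.141, 0.53, -0.04]
ft_force: [0.2, -0.7, 0.5]
opening: 0.503
grip_force: 0.0
```

```bash
python3 - <<'E'
from h import *
p=look('wrist',[],'w1.png')
obs=[]
for n in ['case','case_lip','case_rails','lid','lid_rib','lid_end']:
    for d in env.place_of(n,p)[:2]:
        x=w(p,d['at']); print(n,round(d['score'],2),x.round(1))
        if d['score']>.5: obs.append((n,x))
o=env.state()
fit(obs)
for c in ('top','side'):
    pp=env.read_camera(c)
    for n in ['case_lip','case_rails','lid_rib','lid_end','case']:
        for d in env.place_of(n,pp)[:3]:
            x=w(pp,d['at'])
            if d['score']>.5 and np.linalg.norm(x-case2w([524,-44,-.043],np.array(PT[n])))<25: obs.append((n,x)); print(c,n,x.round(1))
fit(obs); print(env.state()['t'],env.state()['eef_pos'],env.state()['tcp_rot'])
E
```

```text
case_lip 0.59 [529.3  61.8  80.5]
lid 0.74 [524.7 -45.   75.8]
lid_rib 0.69 [538.5  42.6  94.7]
lid_end 0.55 [529.5  59.3  74.7]
fit [ 5.23442e+02 -4.38100e+01 -3.80000e-02]
[[-0.1, 1.3, -1.8], [0.0, 1.2, -0.9], [0.9, -1.9, 0.1], [-0.9, -0.7, 0.2]]
top case_rails [532.7 -24.3  81.4]
top lid_rib [543.7  37.9  91. ]
top case [504.9 -43.6  37.9]
side case_lip [530.6  62.3  78.9]
side case_rails [529.2 -22.9  88.5]
side lid_rib [540.2  38.1 100.4]
side lid_end [522.9  65.   70.7]
side case [507.  -44.9  42.4]
fit [ 5.25123e+02 -4.42320e+01 -2.40000e-02]
[[0.1, 0.9, -1.8], [1.7, 0.8, -0.9], [1.4, -2.1, 0.1], [-0.6, -1.0, 0.2], [-1.6, -0.1, 3.8], [-3.8, 2.6, 3.8], [0.2, -0.1, 3.1], [-1.2, 0.4, -0.3], [1.9, -1.4, -3.4], [-0.3, 2.3, -5.6], [6.0, -6.8, 4.2], [-1.9, 1.2, -1.4]]
5.125 [616.64049955  35.56788581 226.71007433] [ 3.14147602  0.52395545 -0.04303414]
```

View pics/w1.png

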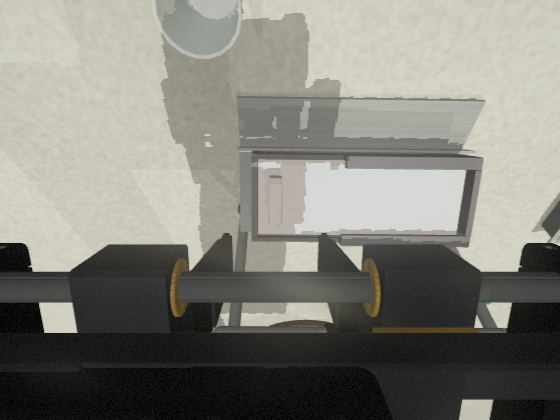

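The wrist picture shows the case with its rib at (276,200), case corners near (253,152) and (479,157), and the fingers below. The lid fits and the target is confirmed. I'll sharpen the yaw with an enlarged crop.

```bash
python3 - <<'E'
from h import *
im=cv2.imread('pics/w1.png')[85:255,230:496]
cv2.imwrite('pics/w2.png',cv2.resize(im,None,fx=3,fy=3,interpolation=cv2.INTER_CUBIC))
p=env.read_camera('wrist'); cv2.imwrite('pics/w3.png',p['color']); K=np.array(p['camera_matrix']); P=np.array(p['pose']); np.savez('w3',K=K,P=P)
# predicted pixels
Pi=np.linalg.inv(P)
def pix(x): c=(Pi[:3,:3]@np.array(x).T).T+Pi[:3,3]; u=np.c_[c[:,0],-c[:,1],-c[:,2]]@K.T; return u[:,:2]/u[:,2:]
C=[(45,-110,56),(-45,-110,56),(45,20,56),(-45,20,56),(-23,79,63),(23,79,63),(-23,91,63),(23,91,63),(-40,110,43.5),(40,110,43.5)]
for q in ([524,-44,-.043],[524,-44,-.065]): print((pix(case2w(q,np.array(C,float)))-[230,85])*3//1)
g=lambda f:cv2.imread('pics/'+f,0).astype(int); print(abs(g('w1.png')-g('w3.png'))[85:255,230:496].mean(), P.round(2))
E
```

```text
[[745. 208.]
 [705. 477.]
 [335. 208.]
 [322. 476.]
 [149. 420.]
 [149. 280.]
 [112. 420.]
 [111. 280.]
 [ 59. 450.]
 [ 55. 220.]]
[[745. 215.]
 [700. 481.]
 [339. 207.]
 [320. 475.]
 [148. 416.]
 [151. 275.]
 [111. 415.]
 [113. 275.]
 [ 57. 446.]
 [ 57. 214.]]
6.585846970367094 [[-4.0000e-02  7.2000e-01  6.9000e-01  7.4996e+02]
 [-1.0000e+00 -3.0000e-02 -3.0000e-02  2.9930e+01]
 [-0.0000e+00 -6.9000e-01  7.2000e-01  3.2583e+02]
 [ 0.0000e+00  0.0000e+00  0.0000e+00  1.0000e+00]]
```

View pics/w2.png

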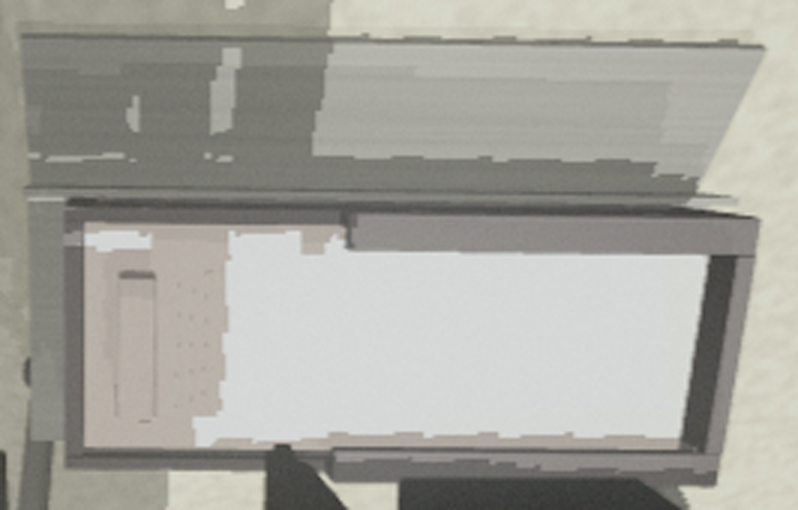

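The far rail's slope suggests a yaw near -0.055. I'll pick corners in the settled picture.

```bash
python3 - <<'E'
import cv2
im=cv2.imread('pics/w3.png')[85:255,230:496]
cv2.imwrite('pics/w4.png',cv2.resize(im,None,fx=3,fy=3,interpolation=cv2.INTER_CUBIC))
E
```

```text
(no output)
```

View pics/w4.png

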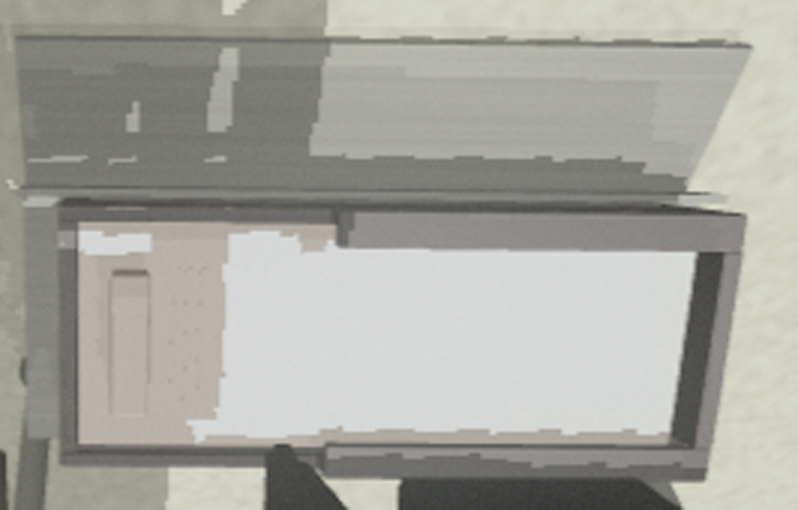

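Picks in the crop: rail corners (744,215), (703,481), (338,211) and (325,474). Rib top corners are (113,278), (149,278), (150,414) and (111,414).

```bash
cat > fitpix.py <<'E'
from h import *
d=np.load('w3.npz'); K=d['K']; Pi=np.linalg.inv(d['P'])
def pix(x): c=(Pi[:3,:3]@np.array(x).T).T+Pi[:3,3]; u=np.c_[c[:,0],-c[:,1],-c[:,2]]@K.T; return u[:,:2]/u[:,2:]
C=np.array([(45,-110,56),(-45,-110,56),(45,20,56),(-45,20,56)],float); U=np.array([(744,215),(703,481),(338,211),(325,474)])/3+[230,85]
L=np.array([(23,91,63),(23,79,63),(-23,79,63),(-23,91,63)],float); V=np.array([(113,278),(149,278),(150,414),(111,414)])/3+[230,85]
f=lambda a:np.r_[(pix(case2w(a[:3],C))-U).ravel(),(pix(case2w(a[:3],L+[a[3],a[4],0]))-V).ravel()]
r=least_squares(f,[524,-44,-.05,1.5,0],x_scale=[1,1,.01,1,1]); print(r.x.round(3)); print(r.fun.reshape(-1,2).round(1).tolist())
E
python3 - <<'E'
from fitpix import *
a=r.x; q=a[:3]
print(case2w(q,np.array([[a[3],85+a[4],66],[a[3],85+a[4],106]])))
R1=toolR(q,0,30)
p,rr=plan(case2w(q,np.array([a[3],85+a[4],106.])),R1,0.4)
plan(case2w(q,np.array([a[3],85+a[4],66.])),R1,0.4,p0=p,R0=rr,n=3); print(env.state()['t'])
E
```

```text
[ 5.23093e+02 -4.43300e+01 -5.40000e-02  1.32300e+00  4.79000e-01]
[[0.6, -0.3], [0.2, 0.0], [0.1, -0.3], [-0.9, 1.3], [-0.2, -0.7], [0.5, -0.6], [-0.5, 0.8], [0.2, 0.7]]
[[541.82351365  40.26232588  97.4963394 ]
 [561.79445744  39.18464118 132.13735555]]
[[-0.001, -0.002, 0.219, 0.0009, 0.0001, 0.0015, 0.4], [-0.0, -0.002, 0.218, 0.0009, 0.0001, 0.0015, 0.4]]
[[-0.0, -0.0, 0.053, -0.0, -0.0, 0.0, 0.4], [-0.0, -0.0, 0.054, -0.0, -0.0, 0.0, 0.4], [-0.0, -0.0, 0.053, -0.0, -0.0, 0.0, 0.4]]
5.175
```

>>> drive_tool([
  [[-0.001,-0.002,0.219,0.001,0,0.0015,0.4],[0,-0.002,0.218,0.001,0,0.0015,0.4],[0,0,0,0,0,0,0.4]],
])

```text
t: 5.55
eef_pos: [559.5, 39.3, 130.1]
tcp_rot: [-3.141, 0.53, -0.054]
ft_force: [1.2, 0.4, 0.0]
opening: 0.4
grip_force: 0.0
```

>>> drive_tool([
  [[0,0,0.053,0,0,0,0.4],[0,0,0.053,0,0,0,0.4],[0,0,0.053,0,0,0,0.4],[0,0,0,0,0,0,0.4]],
])

```text
t: 6.05
eef_pos: [541.8, 40.2, 97.5]
tcp_rot: [-3.141, 0.524, -0.054]
ft_force: [0.7, 0.3, 0.1]
opening: 0.401
grip_force: 0.0
```

```bash
cat >> fitpix.py <<'E'
q=r.x[:3]; lx,ly=r.x[3:]
def incase():
    s=env.state(); Rz=R.from_euler('z',q[2])
    c=(Rz*T).inv().apply(s['eef_pos']-case2w(q,np.zeros(3))); rel=((Rz*T).inv()*R.from_euler('xyz',s['tcp_rot'])*R.from_euler('x',np.pi)).as_rotvec(degrees=True)
    print('t',round(s['t'],2),'tcp in case',c.round(2),'rot',rel.round(2),'f',s['ft_force'].round(1),'open',round(s['opening'],3),'grip',s['grip_force'],'j',s['joints'].round(2)); return c
E
python3 -c "
from fitpix import *
incase()"
```

```text
[ 5.23093e+02 -4.43300e+01 -5.40000e-02  1.32300e+00  4.79000e-01]
[[0.6, -0.3], [0.2, 0.0], [0.1, -0.3], [-0.9, 1.3], [-0.2, -0.7], [0.5, -0.6], [-0.5, 0.8], [0.2, 0.7]]
t 6.05 tcp in case [ 1.31 85.39 65.95] rot [0.04 0.05 0.  ] f [0.7 0.3 0.1] open 0.401 grip 0.0 j [-0.05  0.74  1.58  0.    1.34  1.57]
```

>>> drive_tool([
  [[0,0,0,0,0,0,0],[0,0,0,0,0,0,0],[0,0,0,0,0,0,0],[0,0,0,0,0,0,0],[0,0,0,0,0,0,0]],
])

```text
t: 6.68
eef_pos: [542.1, 40.1, 98.0]
tcp_rot: [-3.141, 0.524, -0.054]
ft_force: [0.1, -0.6, 1.6]
opening: 0.123
grip_force: 30.0
```

>>> drive_tool([
  [[0,0,-0.012,0.0033,0,0,0],[0,0,-0.012,0.0033,0,0,0],[0,0,0,0,0,0,0],[0,0,0,0,0,0,0],[0,0,0,0,0,0,0]],
])

```text
t: 7.3
eef_pos: [545.0, 40.0, 103.0]
tcp_rot: [-3.12, 0.524, -0.054]
ft_force: [-0.5, -0.5, -0.9]
opening: 0.123
grip_force: 30.0
```

```bash
python3 - <<'E'
from fitpix import *
incase()
p=env.read_camera('side'); 
for n in ('lid_end','lid_rib'):
  for d in env.place_of(n,p)[:3]: print(n,round(d['score'],2),(R.from_euler('z',q[2])*T).inv().apply(w(p,d['at'])-case2w(q,np.zeros(3))).round(1))
cv2.imwrite('pics/s1.png',cv2.resize(p['color'][180:270,200:340],None,fx=5,fy=5,interpolation=cv2.INTER_CUBIC))
E
```

```text
[ 5.23093e+02 -4.43300e+01 -5.40000e-02  1.32300e+00  4.79000e-01]
[[0.6, -0.3], [0.2, 0.0], [0.1, -0.3], [-0.9, 1.3], [-0.2, -0.7], [0.5, -0.6], [-0.5, 0.8], [0.2, 0.7]]
t 7.3 tcp in case [ 1.31 85.36 72.3 ] rot [ 1.22  0.03 -0.  ] f [-0.5 -0.5 -0.9] open 0.123 grip 30.00041753053665 j [-0.06  0.74  1.58  0.02  1.35  1.56]
lid_end 0.65 [205.5  67.7  92.1]
lid_end 0.6 [ -1.7 103.3  42.1]
lid_rib 0.73 [ 1.7 85.7 70.5]
lid_rib 0.64 [214.6  57.1  71.6]
```

View pics/s1.png

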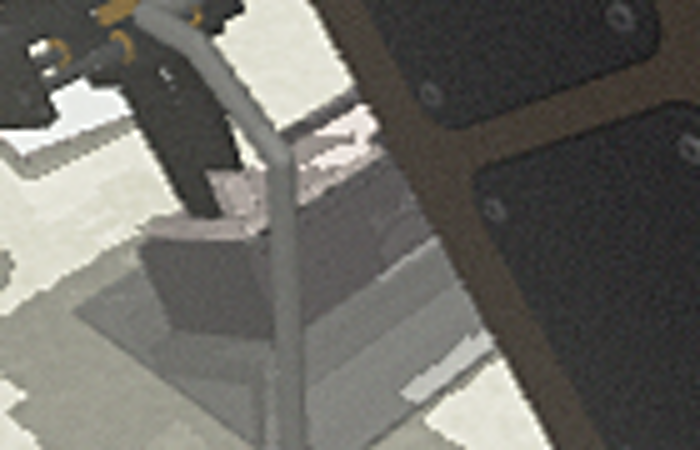

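The lid end shows lifted above the lip at (200,230), so I slide it out along its own axis.

>>> drive_tool([
  [[0,-0.06,0,0,0,0,0],[0,-0.09,0,0,0,0,0],[0,-0.1,0,0,0,0,0],[0,-0.1,0,0,0,0,0],[0,-0.08,0,0,0,0,0]],
])

```text
t: 8.07
eef_pos: [551.9, 149.4, 105.0]
tcp_rot: [-3.12, 0.524, -0.053]
ft_force: [-1.3, -0.1, -1.0]
opening: 0.129
grip_force: 30.0
```

>>> drive_tool([
  [[0,0,0,0,0,0,0],[0,0,0,0,0,0,0]],
])

```text
t: 8.32
eef_pos: [551.9, 147.1, 105.0]
tcp_rot: [-3.12, 0.524, -0.054]
ft_force: [-0.5, 0.3, -0.8]
opening: 0.123
grip_force: 30.0
```

```bash
python3 - <<'E'
from fitpix import *
incase()
for c in ('side','top'):
  p=env.read_camera(c)
  for n in ('lid_end','lid_rib','lid'):
    for d in env.place_of(n,p)[:3]: print(c,n,round(d['score'],2),(R.from_euler('z',q[2])*T).inv().apply(w(p,d['at'])-case2w(q,np.zeros(3))).round(1))
E
```

```text
[ 5.23093e+02 -4.43300e+01 -5.40000e-02  1.32300e+00  4.79000e-01]
[[0.6, -0.3], [0.2, 0.0], [0.1, -0.3], [-0.9, 1.3], [-0.2, -0.7], [0.5, -0.6], [-0.5, 0.8], [0.2, 0.7]]
t 8.32 tcp in case [  1.33 192.66  74.62] rot [1.22 0.03 0.  ] f [-0.5  0.3 -0.8] open 0.123 grip 30.001253485679626 j [0.1  0.76 1.52 0.1  1.38 1.69]
side lid_end 0.77 [  0.6 216.8  42.7]
side lid_end 0.76 [207.9  71.6  90.6]
side lid_rib 0.77 [213.1  55.5  74.4]
side lid_rib 0.58 [  0.4 193.4  72.9]
side lid_rib 0.57 [ 3.7 -0.6  3.2]
side lid 0.87 [204.1   1.3  78.2]
side lid 0.84 [  0.8 103.   44.6]
top lid_end 0.95 [207.1  73.8  89.1]
top lid_rib 0.81 [-151.4 -165.8 -136.7]
top lid_rib 0.67 [215.5  63.3  75. ]
top lid 0.8 [  3.8 106.3  41.7]
top lid 0.6 [205.9   5.2  79.8]
top lid 0.58 [-205.9 -229.5 -153.4]
```

```bash
python3 - <<'E'
from fitpix import *
A=case2w(q,np.array([1.3,312,82.])); print(A)
R0=R.from_euler('xyz',env.state()['tcp_rot']); R1=toolR(q,0,0)
p,rr=plan(A,R0,0,n=4)
p,rr=plan([520,335,110],R1,0,p0=p,R0=rr)
p,rr=plan([500,335,34],R1,0,p0=p,R0=rr,n=2)
E
```

```text
[ 5.23093e+02 -4.43300e+01 -5.40000e-02  1.32300e+00  4.79000e-01]
[[0.6, -0.3], [0.2, 0.0], [0.1, -0.3], [-0.9, 1.3], [-0.2, -0.7], [0.5, -0.6], [-0.5, 0.8], [0.2, 0.7]]
[561.99818155 266.02399159 111.36408311]
[[-0.0, -0.12, -0.005, 0.0, 0.0, 0.0, 0], [-0.0, -0.119, -0.004, 0.0, 0.0, 0.0, 0], [-0.001, -0.12, -0.005, 0.0, 0.0, 0.0, 0], [0.0, -0.119, -0.004, 0.0, 0.0, 0.0, 0]]
[[-0.052, -0.088, 0.034, -0.0022, 0.0556, -0.0007, 0], [-0.056, -0.089, 0.024, -0.0022, 0.0556, -0.0007, 0], [-0.06, -0.089, 0.012, -0.0022, 0.0556, -0.0007, 0]]
[[-0.04, 0.002, 0.152, -0.0001, -0.0, 0.0001, 0], [-0.04, 0.003, 0.152, -0.0001, -0.0, 0.0001, 0]]
```

>>> drive_tool([
  [[0,-0.1,-0.004,0,0,0,0],[0,-0.12,-0.005,0,0,0,0],[0,-0.12,-0.005,0,0,0,0],[0,-0.1,-0.004,0,0,0,0],[0,-0.038,0,0,0,0,0]],
])

```text
t: 9.35
eef_pos: [561.7, 268.1, 111.1]
tcp_rot: [-3.12, 0.524, -0.052]
ft_force: [-0.4, -0.1, -1.5]
opening: 0.124
grip_force: 30.0
```

>>> drive_tool([
  [[-0.032,-0.053,0.018,-0.0013,0.0334,-0.0004,0],[-0.032,-0.053,0.018,-0.0013,0.0334,-0.0004,0],[-0.032,-0.053,0.014,-0.0013,0.0334,-0.0004,0],[-0.034,-0.053,0.01,-0.0013,0.0334,-0.0004,0],[-0.036,-0.053,0.006,-0.0013,0.0334,-0.0004,0]],
])

```text
t: 9.98
eef_pos: [520.9, 335.2, 109.4]
tcp_rot: [-3.14, -0.004, -0.054]
ft_force: [0.9, -1.0, -1.6]
opening: 0.121
grip_force: 30.0
```

```bash
python3 - <<'E'
from h import *
q=[523.093,-44.33,-.054]
s=env.state(); print(s['t'],s['eef_pos'],s['tcp_rot'],s['opening'],s['ft_force'])
R1=toolR(q,0,0)
p,rr=plan([505,335,40],R1,0,n=4)
print(env.state()['joints'])
E
```

```text
9.975 [520.89328222 335.19635649 109.40733853] [-3.14047108 -0.00430051 -0.05392861] 0.12141653944986747 [ 0.9486349  -1.03142497 -1.59664151]
[[-0.016, 0.001, 0.069, -0.0001, -0.0003, 0.0, 0], [-0.016, 0.001, 0.07, -0.0001, -0.0003, 0.0, 0], [-0.016, 0.001, 0.069, -0.0001, -0.0003, 0.0, 0], [-0.016, 0.001, 0.069, -0.0001, -0.0003, 0.0, 0]]
[ 4.65680817e-01  6.23109061e-01  1.69423495e+00 -1.58911655e-03
  8.19959468e-01  2.09148502e+00]
```

>>> drive_tool([
  [[-0.016,0,0.07,0,0,0,0],[-0.016,0,0.07,0,0,0,0],[-0.016,0,0.07,0,0,0,0],[-0.016,0,0.068,0,0,0,0],[0,0,0,0,0,0,0]],
])

```text
t: 10.6
eef_pos: [504.5, 335.5, 38.7]
tcp_rot: [3.141, 0.001, -0.054]
ft_force: [-0.6, -0.1, -0.9]
opening: 0.12
grip_force: 30.0
```

>>> drive_tool([
  [[0,0,0.018,0,0,0,0],[0,0,0.018,0,0,0,0],[0,0,0.012,0,0,0,0],[0,0,0,0,0,0,0]],
])

```text
t: 11.1
eef_pos: [505.1, 335.9, 27.5]
tcp_rot: [-3.141, -0.001, -0.054]
ft_force: [0.1, 0.7, -0.4]
opening: 0.121
grip_force: 30.0
```

>>> drive_tool([
  [[0,0,0.004,0,0,0,0],[0,0,0,0,0,0,0.3],[0,0,0,0,0,0,0.4],[0,0,-0.1,0,0,0,0.4],[0,0,-0.2,0,0,0,0.4]],
])

```text
t: 11.72
eef_pos: [504.3, 335.5, 100.9]
tcp_rot: [3.14, 0.002, -0.054]
ft_force: [0.4, 0.6, 0.0]
opening: 0.397
grip_force: 0.0
```

>>> drive_tool([
  [[0,0,-0.25,0,0,0,0.4],[0,0,-0.25,0,0,0,0.4],[0,0,-0.25,0,0,0,0.4],[0,0,0,0,0,0,0.4]],
])

```text
t: 12.22
eef_pos: [505.9, 336.4, 294.3]
tcp_rot: [-3.136, -0.009, -0.053]
ft_force: [-0.1, 0.0, -0.5]
opening: 0.401
grip_force: 0.0
```

```bash
python3 - <<'E'
from fitpix import *
o=[]
for c in ('side','top','wrist'):
  p=env.read_camera(c); o.append(p['color'])
  for n in ('lid_end','lid_rib','lid','sensor','sensor_tip','sensor_head','case_saddle'):
    for d in env.place_of(n,p)[:2]:
      x=w(p,d['at']); print(c,n,round(d['score'],2),x.round(1),(R.from_euler('z',q[2])*T).inv().apply(x-case2w(q,np.zeros(3))).round(1))
cv2.imwrite('pics/d.png',np.hstack([cv2.resize(o[0][120:380,60:460],(800,520))[:, :400],cv2.resize(o[1][120:320,100:400],(600,400))[:, :400].copy() if 0 else cv2.resize(o[1][100:300,130:330],(400,520))]))
print(env.state()['t'],env.state()['joints'])
E
```

```text
[ 5.23093e+02 -4.43300e+01 -5.40000e-02  1.32300e+00  4.79000e-01]
[[0.6, -0.3], [0.2, 0.0], [0.1, -0.3], [-0.9, 1.3], [-0.2, -0.7], [0.5, -0.6], [-0.5, 0.8], [0.2, 0.7]]
side lid_end 0.79 [729.7  13.2  16.2] [205.7  68.6  90.2]
side lid_end 0.78 [506.3 357.   -3. ] [  6.1 399.9 -47.3]
side lid_rib 0.93 [727.2   1.1  -3.6] [214.   56.3  72.1]
side lid_rib 0.55 [ 297.8 -196.8    1.5] [-150.6 -164.3 -132.6]
side lid 0.98 [ 231.7 -258.5   15.9] [-212.1 -229.6 -151.5]
side lid 0.96 [499.4 246.8   2.9] [  2.3 289.4 -42.7]
side sensor 0.51 [505.2 -44.6  41.7] [ 1.5 -1.2  1.6]
side sensor_head 0.45 [521.3  40.8  67.2] [-1.3 84.9 29.5]
side case_saddle 0.73 [516.2 -25.6  62.6] [-0.3 18.3 24.8]
side case_saddle 0.59 [ 732.2 -247.3    1.7] [ 227.2 -191.4   85.9]
top lid_end 0.7 [731.2  19.1  18.3] [205.7  74.6  92.5]
top lid_end 0.68 [ 311.2 -183.7   19. ] [-148.4 -150.6 -111.1]
top lid_rib 0.8 [506.6 336.5  21.8] [ -5.1 379.4 -25.2]
top lid_rib 0.32 [525.7 -38.6  -3.3] [ 41.5   5.9 -27.2]
top lid 0.7 [718.6 -49.4   8.8] [202.7   5.5  79.8]
top lid 0.7 [ 233.2 -259.9   10.5] [-208.1 -230.9 -155.4]
top sensor 0.62 [516.7 -67.2  64.3] [  1.2 -23.2  27.6]
top sensor 0.43 [523.2  40.   61.1] [ 3.4 84.2 25.2]
top sensor_tip 0.88 [ 514.5 -125.7   59.6] [  4.4 -81.7  24. ]
top sensor_tip 0.6 [502.7 334.5  19.5] [ -7.2 377.2 -29. ]
top sensor_head 0.74 [525.5  38.9  59.1] [ 6.5 83.3 24.7]
top case_saddle 0.62 [518.3 -24.1  57.5] [ 4.  19.9 21.4]
wrist lid_end 0.94 [505.3 355.7  -0.6] [  4.1 398.5 -45.7]
wrist lid_end 0.51 [524.3 -42.1   0.9] [ 38.3   2.3 -24.2]
wrist lid_rib 0.78 [504.8 340.   24.5] [ -8.2 382.8 -23.8]
wrist lid 0.82 [5.035e+02 2.542e+02 3.000e-01] [  6.8 297.1 -43.1]
wrist sensor_head 0.83 [520.   38.1  64. ] [-0.7 82.2 26.1]
13.425 [4.77945946e-01 4.14543508e-01 1.53397208e+00 2.15574423e-04
 1.19204110e+00 2.10213206e+00]
```

View pics/d.png

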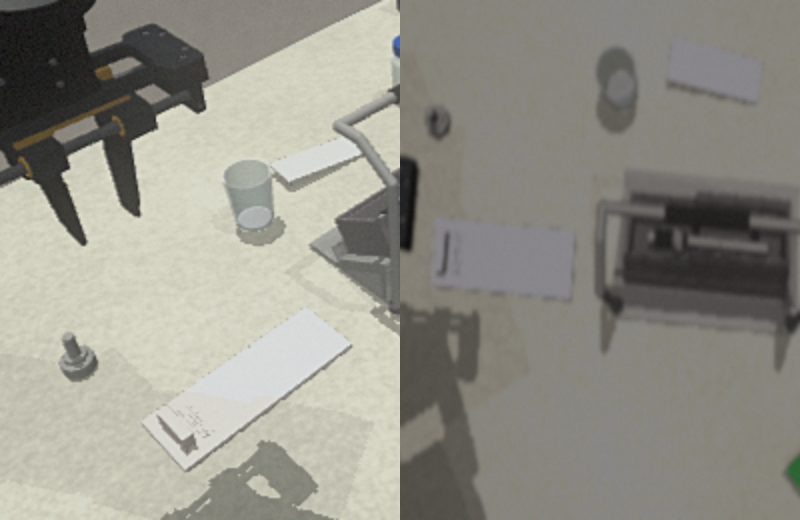

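The lid lies flat on the bench, rib up: (180,430) in the left half, (445,250) in the right. The beaker and plug are untouched, and the sensor shows in the case at y ≈ -22. Next is the sensor grasp, tilted 15° beyond square so the wide body clears the handle.

```bash
cat >> fitpix.py <<'E'
th=np.radians(15); a=np.array([np.sin(th),0,np.cos(th)]); G=np.array([1,0,26.])+10*a
RS=toolR(q,np.pi/2,45)
E
python3 - <<'E'
from fitpix import *
print(RS.as_matrix().round(2), case2w(q,G), case2w(q,G+120*a))
p,rr=plan(case2w(q,G+170*a+[0,190,0]),RS,0.6,n=12); print(p)
p,rr=plan(case2w(q,G+120*a),RS,0.3,p0=p,R0=rr,n=5);print(p)
E
```

```text
[ 5.23093e+02 -4.43300e+01 -5.40000e-02  1.32300e+00  4.79000e-01]
[[0.6, -0.3], [0.2, 0.0], [0.1, -0.3], [-0.9, 1.3], [-0.2, -0.7], [0.5, -0.6], [-0.5, 0.8], [0.2, 0.7]]
[[ 0.05  0.71 -0.71]
 [ 1.   -0.04  0.04]
 [-0.   -0.71 -0.71]] [524.02834369 -44.38099243  70.08772831] [608.75788235 -48.95322138 154.94054205]
[[0.053, 0.063, 0.033, 0.0163, -0.0163, -0.0393, 0.6], [0.047, 0.071, 0.027, 0.0163, -0.0163, -0.0393, 0.6], [0.038, 0.077, 0.021, 0.0163, -0.0163, -0.0393, 0.6], [0.03, 0.082, 0.015, 0.0163, -0.0163, -0.0393, 0.6], [0.02, 0.086, 0.01, 0.0163, -0.0163, -0.0393, 0.6]]
[[0.009, 0.088, 0.004, 0.0163, -0.0163, -0.0393, 0.6], [-0.001, 0.089, -0.001, 0.0163, -0.0163, -0.0393, 0.6], [-0.012, 0.088, -0.004, 0.0163, -0.0163, -0.0393, 0.6], [-0.024, 0.085, -0.008, 0.0163, -0.0163, -0.0393, 0.6], [-0.034, 0.081, -0.011, 0.0163, -0.0163, -0.0393, 0.6]]
[[-0.044, 0.076, -0.013, 0.0163, -0.0163, -0.0393, 0.6], [-0.054, 0.069, -0.014, 0.0163, -0.0163, -0.0393, 0.6]]
[654.38719077 138.91785599 190.21315118]
[[-0.152, -0.0, 0.04, 0.0, -0.0, 0.0, 0.3], [-0.152, -0.0, 0.04, 0.0, -0.0, 0.0, 0.3], [-0.152, -0.0, 0.04, 0.0, -0.0, 0.0, 0.3], [-0.152, -0.001, 0.04, 0.0, -0.0, 0.0, 0.3], [-0.152, 0.0, 0.04, 0.0, -0.0, 0.0, 0.3]]
[608.67778614 -48.87459596 154.93273428]
```

>>> drive_tool([
  [[0.053,0.063,0.033,0.0163,-0.0163,-0.0393,0.6],[0.047,0.071,0.027,0.0163,-0.0163,-0.0393,0.6],[0.038,0.077,0.021,0.0163,-0.0163,-0.0393,0.6],[0.03,0.082,0.015,0.0163,-0.0163,-0.0393,0.6],[0.02,0.086,0.01,0.0163,-0.0163,-0.0393,0.6]],
])

```text
t: 14.05
eef_pos: [567.6, 253.0, 247.7]
tcp_rot: [-2.819, 0.158, 0.601]
ft_force: [1.0, -0.3, -0.1]
opening: 0.599
grip_force: 0.0
```

>>> drive_tool([
  [[0.009,0.088,0.004,0.0163,-0.0163,-0.0393,0.6],[-0.001,0.089,-0.001,0.0163,-0.0163,-0.0393,0.6],[-0.012,0.088,-0.004,0.0163,-0.0163,-0.0393,0.6],[-0.024,0.085,-0.008,0.0163,-0.0163,-0.0393,0.6],[-0.034,0.081,-0.011,0.0163,-0.0163,-0.0393,0.6]],
])

```text
t: 14.68
eef_pos: [629.9, 170.9, 206.4]
tcp_rot: [-2.468, 0.086, 1.268]
ft_force: [-0.3, 0.3, -0.0]
opening: 0.602
grip_force: 0.0
```

>>> drive_tool([
  [[-0.044,0.076,-0.013,0.0163,-0.0163,-0.0393,0.6],[-0.054,0.069,-0.014,0.0163,-0.0163,-0.0393,0.6],[0,0,0,0,0,0,0.6]],
])

```text
t: 15.05
eef_pos: [654.7, 138.5, 188.1]
tcp_rot: [-2.354, 0.0, 1.515]
ft_force: [-0.5, 0.5, -0.2]
opening: 0.599
grip_force: 0.0
```

```bash
python3 - <<'E'
from fitpix import *
incase()
p,rr=plan(case2w(q,G+120*a),RS,0.3,n=5);print(p)
E
```

```text
[ 5.23093e+02 -4.43300e+01 -5.40000e-02  1.32300e+00  4.79000e-01]
[[0.6, -0.3], [0.2, 0.0], [0.1, -0.3], [-0.9, 1.3], [-0.2, -0.7], [0.5, -0.6], [-0.5, 0.8], [0.2, 0.7]]
t 15.05 tcp in case [ 49.07 189.62 198.14] rot [11.9  11.84 89.35] f [-0.5  0.5 -0.2] open 0.599 grip 0.0 j [0.07 0.93 0.99 0.1  2.   0.13]
[[-0.152, -0.001, 0.039, -0.0001, -0.0001, -0.0001, 0.3], [-0.151, -0.001, 0.039, -0.0001, -0.0001, -0.0001, 0.3], [-0.152, -0.002, 0.039, -0.0001, -0.0001, -0.0001, 0.3], [-0.152, -0.001, 0.039, -0.0001, -0.0001, -0.0001, 0.3], [-0.152, -0.002, 0.039, -0.0001, -0.0001, -0.0001, 0.3]]
[608.63576551 -49.06138557 154.94019275]
```

>>> drive_tool([
  [[-0.152,-0.001,0.039,0,0,0,0.3],[-0.152,-0.002,0.039,0,0,0,0.3],[-0.152,-0.001,0.039,0,0,0,0.3],[-0.152,-0.002,0.039,0,0,0,0.3],[-0.151,-0.001,0.039,0,0,0,0.3]],
])

```text
t: 15.68
eef_pos: [607.9, -49.0, 157.6]
tcp_rot: [-2.359, 0.001, 1.514]
ft_force: [1.3, 0.8, -0.1]
opening: 0.299
grip_force: 0.0
```

>>> drive_tool([
  [[0,0,0,0,0,0,0.18],[0,0,0,0,0,0,0.18]],
])

```text
t: 15.92
eef_pos: [608.6, -47.7, 157.6]
tcp_rot: [-2.358, 0.0, 1.516]
ft_force: [-1.1, 0.0, 0.3]
opening: 0.192
grip_force: 0.0
```

```bash
python3 - <<'E'
from fitpix import *
incase()
p=env.read_camera('wrist'); cv2.imwrite('pics/w5.png',p['color']); K2=np.array(p['camera_matrix']); P2=np.linalg.inv(np.array(p['pose']))
for n in ('sensor','sensor_tip','sensor_head','case_saddle'):
    for d in env.place_of(n,p)[:2]:
      x=w(p,d['at']); print(n,round(d['score'],2),(R.from_euler('z',q[2])*T).inv().apply(x-case2w(q,np.zeros(3))).round(1))
def pix(x): c=P2[:3,:3]@x+P2[:3,3]; u=K2@[c[0],-c[1],-c[2]]; return (u[:2]/u[2]).round(1)
for c in ([1,38,26],[1,-82,26],[1,84,26],[1,0,26],[45,-110,56],[45,20,56],[-45,20,56],[-45,-110,56],[-9,38,26],[12,38,26]): print(c,pix(case2w(q,np.array(c,float))))
plan(case2w(q,G+30*a),RS,.18,n=4)
E
```

```text
[ 5.23093e+02 -4.43300e+01 -5.40000e-02  1.32300e+00  4.79000e-01]
[[0.6, -0.3], [0.2, 0.0], [0.1, -0.3], [-0.9, 1.3], [-0.2, -0.7], [0.5, -0.6], [-0.5, 0.8], [0.2, 0.7]]
t 15.93 tcp in case [ 33.08   1.2  153.79] rot [11.71 11.65 89.38] f [-1.1  0.   0.3] open 0.192 grip 0.0 j [-0.16  0.87  1.21 -0.07  1.84 -0.09]
sensor 0.61 [ -0.8 -22.2  31. ]
sensor_head 0.58 [ 2.1 80.1 26. ]
case_saddle 0.6 [-1.7 19.6 21.7]
[1, 38, 26] [277.9 165.4]
[1, -82, 26] [277.6 290.7]
[1, 84, 26] [278.  110.4]
[1, 0, 26] [277.8 207.7]
[45, -110, 56] [318.4 342.9]
[45, 20, 56] [323.7 194.5]
[-45, 20, 56] [215.5 189.2]
[-45, -110, 56] [221.6 327. ]
[-9, 38, 26] [266.9 165.1]
[12, 38, 26] [290.2 165.7]
[[-0.001, 0.002, 0.091, 0.0, 0.0, 0.0001, 0.18], [-0.001, 0.001, 0.092, 0.0, 0.0, 0.0001, 0.18], [-0.002, 0.002, 0.091, 0.0, 0.0, 0.0001, 0.18], [-0.001, 0.001, 0.091, 0.0, 0.0, 0.0001, 0.18]]
```

View pics/w5.png

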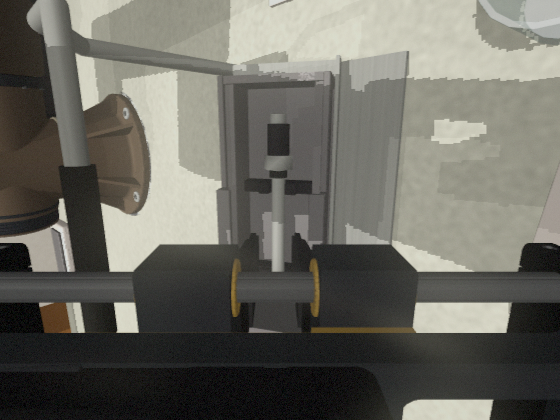

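The picture shows the stem along u=278 as predicted, with the nut at (278,163), head end near v=114, and fingers centred about 277. The handle is on the left at u≈85. I go in part way and check the handle clearance.

>>> drive_tool([
  [[-0.002,0.002,0.1,0,0,0,0.18],[-0.002,0.002,0.1,0,0,0,0.18],[-0.001,0.002,0.09,0,0,0,0.18],[0,0,0,0,0,0,0.18]],
])

```text
t: 16.68
eef_pos: [557.7, -46.6, 104.1]
tcp_rot: [-2.354, -0.001, 1.517]
ft_force: [0.2, -1.0, 1.3]
opening: 0.185
grip_force: 0.0
```

```bash
python3 - <<'E'
from fitpix import *
def hp(P2,y,dx):
    x=R.from_euler('z',q[2]).apply([-3,y,217])+[q[0],q[1],0]; c=P2[:3,:3]@x+P2[:3,3]; u=K@[c[0],-c[1],-c[2]]; return (u[:2]/u[2]).round(1), (K[0,0]*8.5/-c[2]).round(1)
incase()
p=env.read_camera('wrist'); P2=np.linalg.inv(np.array(p['pose'])); cv2.imwrite('pics/w6.png',p['color'])
for y in (0,30,60): print(y,hp(P2,y,0))
g=p['color'].astype(int).sum(2)//3
for v in (60,120,160,200): print(v,g[v,0:160:4].tolist())
plan(case2w(q,G),RS,.18,n=4)
E
```

```text
[ 5.23093e+02 -4.43300e+01 -5.40000e-02  1.32300e+00  4.79000e-01]
[[0.6, -0.3], [0.2, 0.0], [0.1, -0.3], [-0.9, 1.3], [-0.2, -0.7], [0.5, -0.6], [-0.5, 0.8], [0.2, 0.7]]
t 16.68 tcp in case [15.8  -0.43 81.94] rot [11.89 11.85 89.47] f [ 0.2 -1.   1.3] open 0.185 grip 0.0 j [-0.17  0.86  1.4  -0.08  1.66 -0.09]
0 (array([-30.7, 326.4]), np.float64(24.6))
30 (array([-51.3, 244.4]), np.float64(26.2))
60 (array([-74.8, 150.5]), np.float64(28.1))
60 [40, 42, 41, 125, 37, 40, 41, 41, 49, 47, 185, 195, 195, 196, 199, 202, 207, 205, 208, 156, 155, 155, 155, 155, 146, 147, 143, 144, 144, 145, 144, 144, 150, 155, 154, 159, 157, 158, 158, 162]
120 [34, 28, 38, 36, 48, 49, 54, 104, 102, 57, 52, 59, 60, 62, 60, 64, 65, 63, 74, 73, 75, 80, 80, 79, 81, 86, 102, 102, 96, 93, 86, 198, 198, 201, 211, 205, 207, 209, 210, 210]
160 [57, 59, 57, 57, 60, 59, 59, 60, 61, 63, 107, 120, 48, 60, 69, 65, 67, 70, 70, 68, 73, 71, 78, 78, 79, 80, 81, 82, 95, 108, 103, 98, 86, 179, 208, 206, 207, 210, 208, 211]
200 [43, 36, 41, 43, 44, 41, 44, 41, 39, 42, 79, 98, 98, 51, 53, 59, 58, 59, 58, 63, 65, 67, 71, 71, 71, 75, 74, 82, 105, 163, 144, 99, 84, 192, 207, 206, 209, 207, 208, 205]
[[0.001, 0.0, 0.049, -0.0, -0.0, 0.0, 0.18], [0.0, 0.0, 0.049, -0.0, -0.0, 0.0, 0.18], [0.001, 0.0, 0.049, -0.0, -0.0, 0.0, 0.18], [0.0, 0.0, 0.049, -0.0, -0.0, 0.0, 0.18]]
```

```bash
python3 - <<'E'
from fitpix import *
p=env.read_camera('wrist'); P=np.array(p['pose']); P[:3,3]+=np.array([608.6,-47.7,157.6])-env.state()['eef_pos']; P2=np.linalg.inv(P)
for dx in (-11.5,-3,5.5):
  for y in (0,30,60,80):
    x=R.from_euler('z',q[2]).apply([dx,y,217])+[q[0],q[1],0]; c=P2[:3,:3]@x+P2[:3,3]; u=K@[c[0],-c[1],-c[2]]; print(dx,y,(u[:2]/u[2]).round(1))
g=cv2.imread('pics/w5.png').astype(int).sum(2)//3
for v in (100,150,200,230): print(v,g[v,30:140:3].tolist())
E
```

```text
[ 5.23093e+02 -4.43300e+01 -5.40000e-02  1.32300e+00  4.79000e-01]
[[0.6, -0.3], [0.2, 0.0], [0.1, -0.3], [-0.9, 1.3], [-0.2, -0.7], [0.5, -0.6], [-0.5, 0.8], [0.2, 0.7]]
-11.5 0 [ 87.2 249.5]
-11.5 30 [ 79.9 199.2]
-11.5 60 [ 72.1 144.9]
-11.5 80 [ 66.5 106.2]
-3 0 [ 91.8 253.3]
-3 30 [ 84.5 201.5]
-3 60 [ 76.6 145.4]
-3 80 [ 70.9 105.3]
5.5 0 [ 96.8 257.3]
5.5 30 [ 89.4 204. ]
5.5 60 [ 81.4 146. ]
5.5 80 [ 75.7 104.4]
100 [39, 38, 36, 40, 42, 35, 35, 39, 106, 122, 116, 118, 115, 105, 95, 91, 81, 133, 207, 207, 209, 207, 206, 157, 141, 72, 72, 79, 77, 102, 102, 89, 84, 118, 187, 197, 200]
150 [57, 61, 59, 58, 60, 62, 57, 60, 57, 62, 65, 121, 116, 114, 114, 106, 100, 88, 83, 69, 69, 70, 70, 72, 77, 75, 78, 79, 79, 83, 80, 87, 80, 92, 112, 104, 106]
200 [42, 42, 43, 42, 51, 38, 40, 40, 37, 41, 198, 162, 37, 36, 40, 32, 36, 38, 38, 41, 38, 40, 37, 46, 67, 60, 67, 66, 68, 71, 74, 86, 109, 106, 108, 167, 159]
230 [34, 37, 45, 67, 153, 168, 166, 133, 87, 186, 216, 190, 153, 36, 41, 43, 34, 42, 39, 45, 43, 46, 46, 44, 50, 196, 208, 210, 207, 208, 209, 211, 209, 209, 210, 211, 208]
```

The handle lies where predicted (centre u≈83 against 84), so I go in.

>>> drive_tool([
  [[0.001,0,0.049,0,0,0,0.18],[0,0,0.049,0,0,0,0.18],[0,0,0.049,0,0,0,0.18],[0,0,0.025,0,0,0,0.18],[0,0,0,0,0,0,0.18]],
])

```text
t: 17.4
eef_pos: [527.7, -45.2, 73.9]
tcp_rot: [-2.356, -0.001, 1.517]
ft_force: [0.4, 0.3, 0.7]
opening: 0.183
grip_force: 0.0
```

>>> drive_tool([
  [[0,0,0.024,0,0,0,0.18],[0,0,0,0,0,0,0.18]],
])

```text
t: 17.65
eef_pos: [523.5, -45.0, 69.7]
tcp_rot: [-2.356, -0.001, 1.517]
ft_force: [-0.1, 0.4, 0.6]
opening: 0.181
grip_force: 0.0
```

```bash
python3 - <<'E'
from fitpix import *
print(incase()-G)
E
```

```text
[ 5.23093e+02 -4.43300e+01 -5.40000e-02  1.32300e+00  4.79000e-01]
[[0.6, -0.3], [0.2, 0.0], [0.1, -0.3], [-0.9, 1.3], [-0.2, -0.7], [0.5, -0.6], [-0.5, 0.8], [0.2, 0.7]]
t 17.65 tcp in case [ 3.35 -0.6  35.12] rot [11.81 11.77 89.46] f [-0.1  0.4  0.6] open 0.181 grip 0.0 j [-0.17  0.87  1.51 -0.08  1.55 -0.08]
[-0.24265987 -0.60172587 -0.53685938]
```

No contact on the way in. Close.

>>> drive_tool([
  [[0,0,0,0,0,0,0],[0,0,0,0,0,0,0],[0,0,0,0,0,0,0],[0,0,0,0,0,0,0]],
])

```text
t: 18.15
eef_pos: [523.9, -45.0, 69.9]
tcp_rot: [-2.357, -0.0, 1.517]
ft_force: [1.0, 0.2, 0.3]
opening: 0.112
grip_force: 30.0
```

```bash
python3 - <<'E'
from fitpix import *
c=incase()
R0=R.from_euler('xyz',env.state()['tcp_rot'])
p,rr=plan(case2w(q,c+[0,0,14]),R0,0,n=3)
p,rr=plan(case2w(q,c+[0,0,14]+110*a),R0,0,p0=p,R0=rr,n=5)
E
```

```text
[ 5.23093e+02 -4.43300e+01 -5.40000e-02  1.32300e+00  4.79000e-01]
[[0.6, -0.3], [0.2, 0.0], [0.1, -0.3], [-0.9, 1.3], [-0.2, -0.7], [0.5, -0.6], [-0.5, 0.8], [0.2, 0.7]]
t 18.15 tcp in case [ 3.58 -0.64 35.47] rot [11.77 11.74 89.46] f [1.  0.2 0.3] open 0.112 grip 29.99505490064621 j [-0.17  0.87  1.51 -0.08  1.55 -0.08]
[[0.0, -0.005, -0.018, 0.0, 0.0, 0.0, 0], [0.0, -0.005, -0.018, 0.0, 0.0, 0.0, 0], [0.0, -0.004, -0.018, 0.0, 0.0, 0.0, 0]]
[[0.0, -0.0, -0.088, 0.0, 0.0, 0.0, 0], [0.0, -0.0, -0.088, 0.0, 0.0, 0.0, 0], [0.0, -0.0, -0.088, 0.0, 0.0, 0.0, 0], [0.0, -0.0, -0.088, 0.0, 0.0, 0.0, 0], [0.0, -0.0, -0.088, 0.0, 0.0, 0.0, 0]]
```

>>> drive_tool([
  [[0,-0.003,-0.012,0,0,0,0],[0,-0.004,-0.014,0,0,0,0],[0,-0.003,-0.014,0,0,0,0],[0,0,0,0,0,0,0]],
])

```text
t: 18.65
eef_pos: [529.3, -45.3, 79.0]
tcp_rot: [-2.357, -0.0, 1.517]
ft_force: [-0.6, 0.1, -1.1]
opening: 0.121
grip_force: 30.0
```

>>> drive_tool([
  [[0,0,-0.05,0,0,0,0],[0,0,-0.09,0,0,0,0],[0,0,-0.1,0,0,0,0],[0,0,-0.1,0,0,0,0],[0,0,-0.1,0,0,0,0]],
])

```text
t: 19.27
eef_pos: [607.6, -49.5, 157.7]
tcp_rot: [-2.357, -0.001, 1.517]
ft_force: [1.1, 0.0, -1.5]
opening: 0.119
grip_force: 30.0
```

```bash
python3 - <<'E'
from fitpix import *
incase()
p=env.read_camera('wrist'); cv2.imwrite('pics/w7.png',p['color'])
Rt=R.from_euler('xyz',env.state()['tcp_rot']); e=env.state()['eef_pos']
for n in ('sensor','sensor_tip','sensor_head'):
    for d in env.place_of(n,p)[:2]: print(n,round(d['score'],2),'in tool',Rt.inv().apply(w(p,d['at'])-e).round(1))
p=env.read_camera('top')
for d in env.place_of('tray',p)[:2]: print('tray',d['score'],w(p,d['at']))
g=cv2.inRange(p['color'],(0,0,0),(70,70,70)); n,l,s,c=cv2.connectedComponentsWithStats(g)
i=[k for k in range(1,n) if 330<c[k][0]+0<480 and 140<c[k][1]<250 and s[k][4]>1000]; 
for k in i: print(s[k],cv2.minAreaRect(np.argwhere(l==k)[:,::-1].astype(np.float32)))
E
```

```text
[ 5.23093e+02 -4.43300e+01 -5.40000e-02  1.32300e+00  4.79000e-01]
[[0.6, -0.3], [0.2, 0.0], [0.1, -0.3], [-0.9, 1.3], [-0.2, -0.7], [0.5, -0.6], [-0.5, 0.8], [0.2, 0.7]]
t 19.27 tcp in case [ 32.32  -0.64 153.41] rot [11.77 11.74 89.46] f [ 1.1  0.  -1.5] open 0.119 grip 29.994601607322693 j [-0.16  0.87  1.21 -0.08  1.84 -0.1 ]
sensor 0.93 in tool [-22.2  -3.5  11.4]
sensor_head 0.97 in tool [85.  -0.3 10.9]
tray 0.8 [ 523.97140469 -408.41605693   -2.9194171 ]
[ 389  149   51   91 4454] ((413.8774108886719, 194.00230407714844), (90.92720794677734, 49.40629959106445), 88.91908264160156)
```

The sensor is held square: origin at tool x=-22 and 11 mm beyond the TCP. The tray is at about (529,-408). I carry it over.

```bash
python3 - <<'E'
from h import *
R0=R.from_euler('xyz',env.state()['tcp_rot'])
p,rr=plan([612,-70,320],R0,0,n=4)
p,rr=plan([529,-408,200],R.from_euler('xyz',[np.pi,0,0]),0,p0=p,R0=rr,n=15); print(p)
E
```

```text
[[-0.02, -0.111, -0.121, 0.0, 0.0, 0.0, 0], [-0.02, -0.111, -0.121, 0.0, 0.0, 0.0, 0], [-0.02, -0.112, -0.121, 0.0, 0.0, 0.0, 0], [-0.02, -0.111, -0.121, 0.0, 0.0, 0.0, 0]]
[[-0.091, 0.01, 0.035, -0.0133, 0.0126, 0.0304, 0], [-0.091, 0.018, 0.032, -0.0133, 0.0126, 0.0304, 0], [-0.091, 0.025, 0.029, -0.0133, 0.0126, 0.0304, 0], [-0.088, 0.033, 0.026, -0.0133, 0.0126, 0.0304, 0], [-0.087, 0.04, 0.025, -0.0133, 0.0126, 0.0304, 0]]
[[-0.083, 0.047, 0.023, -0.0133, 0.0126, 0.0304, 0], [-0.079, 0.054, 0.022, -0.0133, 0.0126, 0.0304, 0], [-0.075, 0.06, 0.022, -0.0133, 0.0126, 0.0304, 0], [-0.069, 0.066, 0.021, -0.0133, 0.0126, 0.0304, 0], [-0.064, 0.072, 0.022, -0.0133, 0.0126, 0.0304, 0]]
[[-0.057, 0.076, 0.022, -0.0133, 0.0126, 0.0304, 0], [-0.051, 0.081, 0.023, -0.0133, 0.0126, 0.0304, 0], [-0.044, 0.084, 0.025, -0.0133, 0.0126, 0.0304, 0], [-0.036, 0.087, 0.027, -0.0133, 0.0126, 0.0304, 0], [-0.03, 0.089, 0.029, -0.0133, 0.0126, 0.0304, 0]]
[ 528.96030814 -407.99027297  200.06683565]
```

>>> drive_tool([
  [[-0.02,-0.111,-0.121,0,0,0,0],[-0.02,-0.111,-0.121,0,0,0,0],[-0.02,-0.112,-0.121,0,0,0,0],[-0.02,-0.111,-0.121,0,0,0,0]],
])

```text
t: 20.08
eef_pos: [612.0, -70.0, 321.5]
tcp_rot: [-2.355, -0.001, 1.517]
ft_force: [0.8, -0.6, -2.4]
opening: 0.113
grip_force: 30.0
```

>>> drive_tool([
  [[-0.091,0.01,0.035,-0.0133,0.0126,0.0304,0],[-0.091,0.018,0.032,-0.0133,0.0126,0.0304,0],[-0.091,0.025,0.029,-0.0133,0.0126,0.0304,0],[-0.088,0.033,0.026,-0.0133,0.0126,0.0304,0],[-0.087,0.04,0.025,-0.0133,0.0126,0.0304,0]],
])

```text
t: 20.7
eef_pos: [584.1, -183.4, 279.8]
tcp_rot: [-2.605, 0.14, 1.015]
ft_force: [0.1, -0.6, -2.0]
opening: 0.116
grip_force: 30.0
```

>>> drive_tool([
  [[-0.083,0.047,0.023,-0.0133,0.0126,0.0304,0],[-0.079,0.054,0.022,-0.0133,0.0126,0.0304,0],[-0.075,0.06,0.022,-0.0133,0.0126,0.0304,0],[-0.069,0.066,0.021,-0.0133,0.0126,0.0304,0],[-0.064,0.072,0.022,-0.0133,0.0126,0.0304,0]],
])

```text
t: 21.32
eef_pos: [556.4, -296.0, 239.7]
tcp_rot: [-2.893, 0.139, 0.494]
ft_force: [0.3, 0.4, -1.9]
opening: 0.118
grip_force: 30.0
```

>>> drive_tool([
  [[-0.057,0.076,0.022,-0.0133,0.0126,0.0304,0],[-0.051,0.081,0.023,-0.0133,0.0126,0.0304,0],[-0.044,0.084,0.025,-0.0133,0.0126,0.0304,0],[-0.036,0.087,0.027,-0.0133,0.0126,0.0304,0],[-0.03,0.089,0.029,-0.0133,0.0126,0.0304,0]],
])

```text
t: 21.95
eef_pos: [528.7, -408.3, 199.8]
tcp_rot: [3.142, -0.001, -0.004]
ft_force: [0.5, -0.7, -0.9]
opening: 0.114
grip_force: 30.0
```

```bash
python3 - <<'E'
from h import *
s=env.state(); print(s['t'],s['eef_pos'],s['tcp_rot'],s['opening'],s['joints'].round(2))
Rt=R.from_euler('xyz',s['tcp_rot'])
for c in ('wrist','side','top'):
  p=env.read_camera(c)
  for n in ('sensor','sensor_tip','sensor_head','tray'):
    for d in env.place_of(n,p)[:1]: x=w(p,d['at']); print(c,n,round(d['score'],2),x.round(1),'tool',Rt.inv().apply(x-s['eef_pos']).round(1))
plan([529,-408,55],R.from_euler('xyz',[np.pi,0,0]),0,n=5)
E
```

```text
21.95 [ 528.67181506 -408.3235546   199.76801827] [ 3.14152931e+00 -9.46493612e-04 -4.13736491e-03] 0.11431992183223982 [-0.76  0.58  1.48  0.    1.07  0.82]
wrist sensor 0.83 [ 504.  -407.6  194.6] tool [-24.7  -0.6   5.2]
wrist sensor_head 0.86 [ 608.9 -409.4  195.3] tool [80.3  0.7  4.5]
side tray 0.49 [528.6  61.1  76.9] tool [  -2.1 -469.4  122.8]
top sensor 0.46 [533.2 -28.6  80. ] tool [   2.9 -379.8  119.8]
top sensor_tip 0.46 [ 529.1 -407.1   -6.9] tool [ 2.000e-01 -1.200e+00  2.067e+02]
top sensor_head 0.51 [ 612.7 -404.1  186.8] tool [84.  -4.6 13. ]
top tray 0.57 [ 526.8 -405.6   -4.3] tool [ -2.1  -2.7 204.1]
[[-0.001, 0.0, 0.117, -0.0, -0.0001, -0.0, 0], [-0.0, 0.0, 0.116, -0.0, -0.0001, -0.0, 0], [-0.001, 0.0, 0.117, -0.0, -0.0001, -0.0, 0], [-0.0, 0.0, 0.116, -0.0, -0.0001, -0.0, 0], [-0.001, 0.0, 0.117, -0.0, -0.0001, -0.0, 0]]
```

>>> drive_tool([
  [[0,0,0.12,0,0,0,0],[0,0,0.12,0,0,0,0],[0,0,0.12,0,0,0,0],[0,0,0.12,0,0,0,0],[0,0,0.1,0,0,0,0]],
])

```text
t: 23.32
eef_pos: [529.6, -407.9, 54.5]
tcp_rot: [-3.141, -0.0, -0.001]
ft_force: [-0.5, -0.7, -0.8]
opening: 0.117
grip_force: 30.0
```

>>> drive_tool([
  [[0,0,0.04,0,0,0,0],[0,0,0.02,0,0,0,0],[0,0,0.01,0,0,0,0],[0,0,0,0,0,0,0]],
])

```text
t: 23.82
eef_pos: [529.9, -408.2, 38.8]
tcp_rot: [3.141, -0.002, -0.001]
ft_force: [0.5, 0.0, -0.2]
opening: 0.117
grip_force: 30.0
```

>>> drive_tool([
  [[0,0,0.01,0,0,0,0],[0,0,0.008,0,0,0,0],[0,0,0,0,0,0,0]],
])

```text
t: 24.2
eef_pos: [529.7, -408.0, 33.6]
tcp_rot: [-3.141, -0.001, -0.001]
ft_force: [0.1, 0.2, -1.2]
opening: 0.119
grip_force: 30.0
```

>>> drive_tool([
  [[0,0,0.006,0,0,0,0],[0,0,0,0,0,0,0]],
])

```text
t: 24.45
eef_pos: [529.7, -408.0, 32.1]
tcp_rot: [-3.141, -0.001, -0.001]
ft_force: [-0.6, 0.4, -1.6]
opening: 0.119
grip_force: 30.0
```

>>> drive_tool([
  [[0,0,0.004,0,0,0,0],[0,0,0,0,0,0,0]],
])

```text
t: 24.7
eef_pos: [529.7, -408.0, 31.1]
tcp_rot: [-3.141, -0.001, -0.001]
ft_force: [0.7, 0.2, -1.1]
opening: 0.119
grip_force: 30.0
```

>>> drive_tool([
  [[0,0,0.004,0,0,0,0],[0,0,0,0,0,0,0]],
])

```text
t: 24.95
eef_pos: [529.7, -408.0, 30.1]
tcp_rot: [-3.141, -0.001, -0.001]
ft_force: [0.3, 0.1, -0.6]
opening: 0.12
grip_force: 30.0
```

>>> drive_tool([
  [[0,0,0.004,0,0,0,0],[0,0,0,0,0,0,0]],
])

```text
t: 25.2
eef_pos: [529.7, -408.0, 29.1]
tcp_rot: [-3.141, -0.001, -0.001]
ft_force: [-0.1, -0.2, -1.8]
opening: 0.119
grip_force: 30.0
```

>>> drive_tool([
  [[0,0,0,0,0,0,0.16],[0,0,0,0,0,0,0.3],[0,0,0,0,0,0,0.3],[0,0,-0.06,0,0,0,0.3],[0,0,-0.15,0,0,0,0.3]],
])

```text
t: 25.82
eef_pos: [529.2, -407.6, 81.7]
tcp_rot: [-3.14, 0.001, -0.001]
ft_force: [-0.6, -0.3, -0.1]
opening: 0.298
grip_force: 0.0
```

>>> drive_tool([
  [[0,0,-0.25,0,0,0,0.3],[0,0,-0.25,0,0,0,0.3],[0,0,-0.25,0,0,0,0.3],[0,0,0,0,0,0,0.3],[0,0,0,0,0,0,0.3]],
])

```text
t: 26.45
eef_pos: [529.2, -407.8, 269.5]
tcp_rot: [3.142, -0.001, -0.001]
ft_force: [-0.0, 0.4, -1.1]
opening: 0.3
grip_force: 0.0
```

```bash
python3 - <<'E'
from h import *
o=[]
for c in ('wrist','top','side'):
  p=env.read_camera(c); o.append(p['color'])
  for n in ('sensor_tip','sensor_head','lid','tray','bottle','beaker','plug'):
    for d in env.place_of(n,p)[:1]: print(c,n,round(d['score'],2),w(p,d['at']).round(1))
cv2.imwrite('pics/e.png',np.hstack([cv2.resize(o[0],(400,300)),cv2.resize(o[1],(400,300))]))
print(env.state()['t'])
E
```

```text
wrist sensor_tip 0.68 [ 445.4 -404.7   10.8]
wrist sensor_head 0.94 [ 608.4 -408.1   23.2]
wrist lid 0.16 [ 608.6 -411.1   23.3]
wrist tray 0.77 [ 531.  -409.     2.1]
wrist bottle 0.9 [ 732.  -250.2    2.1]
top sensor_head 0.77 [ 611.6 -408.9   17.6]
top lid 0.73 [526.2  63.   73.9]
top tray 0.81 [ 528.8 -408.1   -8.1]
top bottle 0.94 [ 734.1 -249.1   -3.2]
top beaker 0.68 [697.8  87.   -1.7]
top plug 0.61 [656.4 349.2   2.6]
side lid 0.84 [722.5 -53.1  12.6]
side tray 0.31 [696.   90.4   2.2]
side bottle 0.66 [ 733.9 -248.4    4.8]
side beaker 0.64 [696.9  87.6   2.5]
side plug 0.59 [ 6.519e+02  3.512e+02 -3.000e-01]
27.65
```

View pics/e.png

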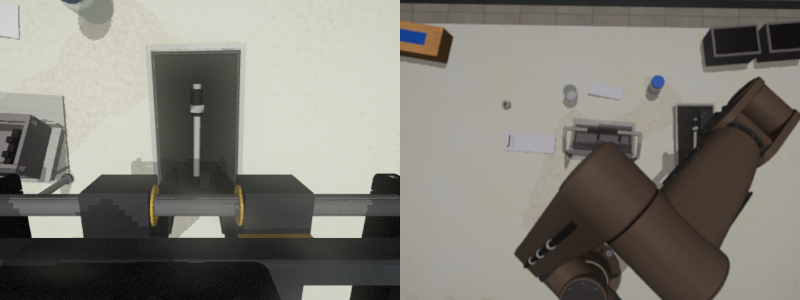

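The sensor lies flat in the middle of the tray, with its head at (197,90). The lid lies flat on the bench at (530,142), the bystanders are in place and the gripper is clear. I hand the job in.

```bash
python3 -c "
from cell import env
print(env.job_done())"
```

```text
the job is handed in; nothing more can be done
None
```

The job is handed in at about 28 s; no verdict came back, but the last pictures show the lid flat on the bench rib up, the sensor lying in the tray, and the bottle, beaker and plug in place.

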